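Prop the generator's cover and trim its knob

ROBOT

A 6-joint arm with a two-finger parallel gripper is mounted at the origin on the work surface. World frame = base frame: x ahead of the robot, y to its left, z up, the work surface at z = 0. Lengths are in m, angles in rad, forces in N, time in s.
With the tool pointing down it reaches from about 0.375 to 0.9 m from the base axis. Payload 3.1 kg.
Tool frame: the origin (TCP) lies at the centre of the arm's flange, where the gripper is bolted on; the fingertips stand 173 mm ahead of it and the grasp point (between the pads) lies 155 mm ahead of it; z points along the fingers, x is the direction in which the jaws open and shut, and the axes are right-handed (so a half turn about z gives the same grasp; the last joint's range is limited). The gripper opens to 85 mm and grips with 20 to 120 N. Pads are 22 mm wide; open, the fingers measure 114 mm over their backs; the gripper's body (76 mm by 85 mm) begins 54 mm behind the grasp point. The pads swing forward as they close: fully open they stand 13 mm farther back than shut.
Start: joints at [-1.387, 0.527, 1.433, -0, 1.181, -0.178], TCP at [0.221, -0.585, 0.405] pointing down, gripper open.
Joint ranges: [-3.08, 3.08], [-0.75, 2.2], [0.22, 2.44], [-1.43, 4.57], [0, 2.65], [-2.85, 2.85]. Speed limits (rad/s): [2.79, 2.79, 3.14, 3.14, 3.14, 3.14].

INTERFACE

Orientations are given as a unit quaternion [x, y, z, w].
In Python, from station import manip gives the robot as it stands.
- The arm moves only by the shell command python3 -m jog 'ROWS' [OPENING] [FORCE]. ROWS is JSON, a list that holds one entry, the list of rows, each a list of 4 numbers: the shift along the world's x, y, z in mm, then the turn about the world's z in degrees. A call has exactly 8 rows; each row shifts and turns the commanded pose from where the row before left it; what a row does not reach is not made up. A row lasts 1/8 s, in which the tool goes at most 62.5 mm and 10.7 degrees, less where a joint would pass 70% of its speed; a pose out of reach is approached as far as the arm can. A call is refused whole if a number of a shift passes 62.5 or a number of a turn 10.7, either way. A call with a gripper value outside its range is refused whole. OPENING is the opening in per cent of the stroke, from 0 (shut) to 100 (fully open), set as the call begins (- or left out, the last holds). The fingers move at their own pace and stop on an object; FORCE is the grip in N (left out, the last holds). Time passes only in rows, so rows that do not move let the fingers close, or fill a call up. It gives the time, the measured TCP pose, the force and the opening at its end, in the units of the state.
- manip.sense(): the state, without advancing time (a new reading comes with each control period).
- manip.snapshot(name): name is "scene" or "top" or "wrist"; returns the picture (384x512x3 uint8, red, green, blue); there is no depth.
- manip.camera_info(name): a dict with "fx", "fy", "cx", "cy" (pixels), "R" (3x3) and "t" (3): a world point X has camera coordinates R X + t. Camera axes: x right, y down, z forward; pixel columns grow to the right and rows downward; lengths in m; the calibration is good to about 2 mm. A picture is of the moment at which its call begins: read the wrist's pose just before it. camera_info takes no time and is no camera call; for the wrist camera it gives the pose at the moment of the call.
- manip.sign_off(): hands the job in, once; it reports no verdict.
The state is a dict: "t": time; "q": joint angles; "qd": joint speeds; "tau": joint torques, N m; "tcp_pos": TCP position; "tool_rot": TCP orientation; "force": force on the tool from outside, world axes, zero at the start; "ft_torque": the same for the moment, N m; "finger_gap": opening from 0.0 (shut) to 1.0 (fully open).
Only numpy, scipy, OpenCV 4.12 (cv2) and the standard library are available. Lean on these libraries where they do the work, as an engineer would, in place of code of your own. Each camera call takes 0.05 s, during which the arm holds its last target. There are 200 camera calls.

TASK

Lift the clear flip cover of the tone generator and prop it well open with the tall wooden block: stand the block on the generator's raised deck and push it in under the cover until the cover leans on it, because the soft-close hinge sinks shut by itself. Only then turn the knob beneath so that its pointer lines up with the marker tab on the ring around it. Leave the cover propped open and the block standing, with the other things on the table where they were.

Things in the scene. Friction and masses are not known exactly. Their poses are not given: they have to be found in the camera images.
- generator: Grey instrument fixed to the table, 215 mm deep (x) by 280 wide (y -150 to +130). Origin on the table, 107 mm behind its front face; x points away from the robot to the hinge side, y left. Left part (y +20 to +130): flat deck, top at 85 mm. Right part: bay, floor at 35 mm, open at the front, holds the knob; back wall and an 8 mm right wall (inner face y = -142) rise to 85 mm.
- deck (a point): Point on the top of the raised deck, midway across it in y, straight below the hinge line (x = +95 mm, y = +75 mm, z = 85 mm in the generator's frame). Axes as the generator's.
- cover (a joint): Angle of the clear cover, rad: 0 shut (flat), 1.35 fully open (hard stop short of upright); starts at 0 to 0.2. Hinged along the generator's y at its back; the front edge rises. Strong soft-close damper, 2 N m s/rad (about 5 N at the handle for 0.5 rad/s): let go, the cover sinks from 1.35 to about 1.05 rad in some 10 s, then faster.
- cover_hinge (a point): Point on the hinge line at the middle of the cover's width, 87 mm above the table (generator x = +95, y = -10 mm); its axes turn with the cover. The cover is a clear 4 mm plate, 266 mm wide, with black edging, 0.2 kg; in this frame the plate reaches to x = -180 mm, underside at z = 0.
- cover_handle (a point): Middle of the handle: a round steel bar, 12 mm thick, 90 mm long, along the generator's y, on two struts 40 mm beyond the cover's front edge with open space between them; 220 mm from the hinge line, 50 mm right of the cover's middle, 90 mm above the table when shut (55 mm above the bay floor).
- prop: Loose beech block, 150 long (x) by 44 wide (y) by 85 mm high (z), 0.2 to 0.4 kg, standing; origin at the centre of its underside; both ends alike. Set on the deck front to back, its back end 25 to 30 mm before the hinge line, it holds the cover at about 1.25 rad, which rests on its top back edge. Pushed in (about 6 N) it also lifts a cover that has sunk lower.
- knob (a joint): Knob angle, rad, 0 to 2.6, growing clockwise seen from above; at 0 the pointer lies 1.3 rad anticlockwise of the generator's x. Stays where it is left (0.04 N m friction). The marker always lies clockwise of the start, by 0.85 to 1.85 rad.
- knob_grip (a point): On the knob's vertical axis, 71.5 mm above the table, the height to grip; x points along the pointer. Black bar grip 14 mm thick, 52 long, top 86.5 mm above the table, on a 58 mm disc. The pointer end has a white line on top and a small nose at its foot. The knob stands in the bay 145 mm in front of the hinge line, 65 mm right of the generator's origin.
- marker: Set-point marker: flat aluminium ring of 88 mm outer diameter lying on the bay floor round the knob, with one raised tab (22 by 6 by 10 mm, black line on top) that sticks outwards. Origin on the knob's axis; its x points out through the tab. It does not move in use.
- low_block: Bystander: a beech block of the same length and width as the prop but only 40 mm high (too low to be the prop). Origin at the centre of its underside. It and the prop stand one on each side of the generator; which is where varies.
- fork_right: Bystander: tuning fork (top 215 mm up) on a wooden resonance box 90 x 170 x 60 mm; origin under its centre.
- stand: Bystander: black stand foot 120 x 190 mm with a 300 mm upright steel rod and cross arm; origin under the foot's centre.
- weight: Bystander: steel weight, 64 mm diameter, 74 mm high with its neck, close to the generator's right side; origin under its centre.
- mallet: Bystander: small mallet lying flat, 190 mm long, on the right; origin under its middle.
- jar: Bystander: clear jar, 64 mm diameter, 100 mm high, on the left; origin under its centre.

How it is judged:
By the outcome, as a careful person would: the job done as asked, in the order asked, and still so for the second after the job is handed in, with the robot touching nothing.
It also fails if it takes over 72 s, if anything falls off the work surface, if the arm or the gripper's body presses on something with over 40 N, if the wrist force passes 120 N, or if a joint passes its speed limit or range.

## Working session

There is one attempt and no reset: what is moved stays moved. The work goes in short steps, Python scripts to look and compute and a shell command to move; the robot and the scene stay as the last step left them, time stands still between calls to the robot, and variables do not carry over. Pictures are saved under pics/ and viewed, about 8 in all and at most 12, crops included, and the job is handed in when it is done.

```bash
mkdir -p pics; ls
python3 - <<'E'
from station import manip
import cv2,numpy as np
for n in("scene","top"):
    im=manip.snapshot(n); cv2.imwrite(f"pics/{n}0.png",im[:,:,::-1])
    c=manip.camera_info(n); print(n,c["fx"],c["cx"],c["cy"],np.round(c["R"],3).tolist(),np.round(c["t"],3), (-np.array(c["R"]).T@c["t"]).round(3))
s=manip.sense();print(s["t"],s["tcp_pos"],s["tool_rot"],s["force"])
a=cv2.imread("pics/scene0.png");b=cv2.imread("pics/top0.png")
cv2.imwrite("pics/both0.png",cv2.resize(b,(800,600),interpolation=cv2.INTER_CUBIC))
E
```

```text
pics
scene 350.4531306884069 255.03492632755555 191.8145683433321 [[0.665, 0.747, -0.016], [0.58, -0.53, -0.618], [-0.47, 0.401, -0.786]] [-0.362 -0.243  1.436] [ 1.057 -0.435  0.972]
top 364.5416146180538 251.56599451227203 188.26547241419127 [[-0.013, -1.0, 0.001], [-0.995, 0.013, -0.095], [0.095, -0.002, -0.995]] [-0.021  0.532  1.125] [ 0.422 -0.025  1.171]
0.1 [ 0.22119304 -0.58422482  0.40382636] [ 8.22786400e-01 -5.68349865e-01 -6.99586155e-04 -6.94269949e-04] [ 0.03792852 -0.32536934  1.02890125]
```

View pics/both0.png

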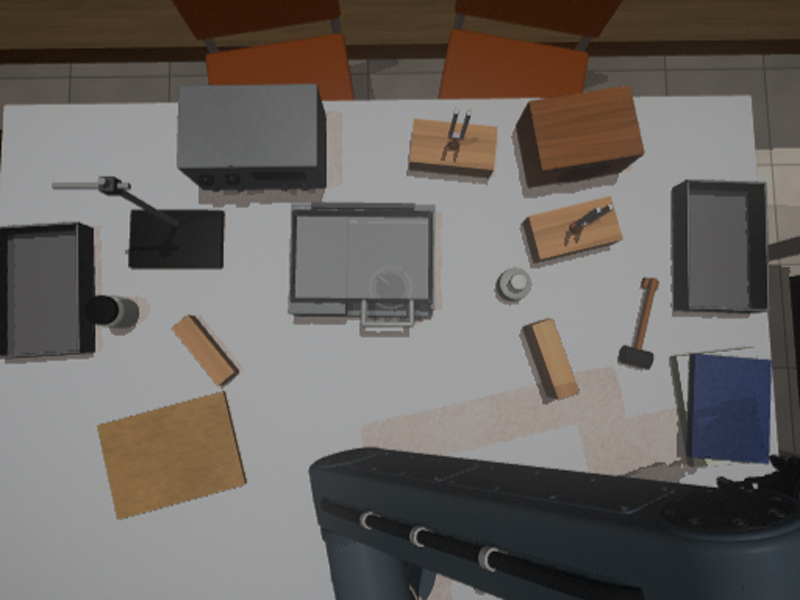

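View pics/scene0.png

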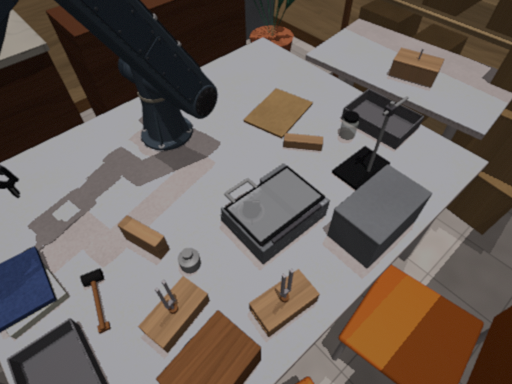

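Scene: the tall prop is the right-hand block (~(550,358) in the enlarged top view), since its front end face is visible. The low block is at left (~(205,350)). The generator is at (362,262), with the weight at (515,285) between it and the prop. I'll zoom in to measure.

```bash
cat > h.py <<'E'
from station import manip
import cv2,numpy as np
def ray(c,px):
    R=np.array(c["R"]);o=-R.T@np.array(c["t"])
    d=R.T@np.array([(px[0]-c["cx"])/c["fx"],(px[1]-c["cy"])/c["fy"],1]);return o,d
def onz(c,px,z):
    o,d=ray(c,px);return o+d*(z-o[2])/d[2]
def proj(c,X):
    p=np.array(c["R"])@np.array(X)+np.array(c["t"]);return np.array([c["fx"]*p[0]/p[2]+c["cx"],c["fy"]*p[1]/p[2]+c["cy"]])
def tri(c1,p1,c2,p2):
    o,d=ray(c1,p1);q,e=ray(c2,p2)
    s=np.linalg.lstsq(np.c_[d,-e],q-o,rcond=None)[0];a=o+d*s[0];b=q+e*s[1];return (a+b)/2,np.linalg.norm(a-b)
E
python3 - <<'E'
import cv2
b=cv2.imread("pics/top0.png")[120:262,180:384]
cv2.imwrite("pics/c1.png",cv2.resize(b,None,fx=3.9,fy=3.9,interpolation=cv2.INTER_CUBIC))
b=cv2.imread("pics/scene0.png")[150:270,110:335]
cv2.imwrite("pics/c2.png",cv2.resize(b,None,fx=3.5,fy=3.5,interpolation=cv2.INTER_CUBIC))
E
```

```text
(no output)
```

View pics/c1.png

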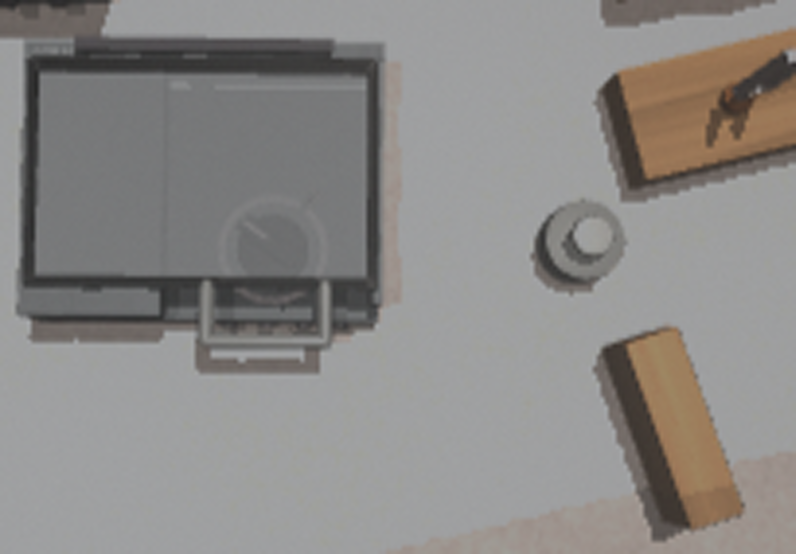

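View pics/c2.png

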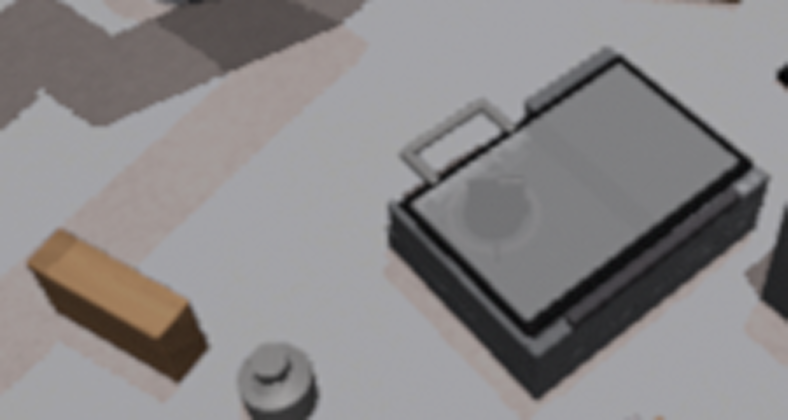

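Run:
```python
from h import *
T=manip.camera_info("top");S=manip.camera_info("scene");W=manip.camera_info("wrist")
t=lambda u,v:(u/3.9+180-.4,v/3.9+120-.4)
s=lambda u,v:(u/3.5+110-.4,v/3.5+150-.4)
P=np.array([onz(T,t(*p),.085) for p in[(628,343),(678,328),(743,515),(692,530)]]);print("prop",P.round(3).tolist(),P.mean(0))
r=cv2.minAreaRect((P[:,:2]*1000).astype(np.float32));print(r, np.degrees(np.arctan2(*( (P[0]+P[1]-P[2]-P[3])[[1,0]]))))
for n,a,b in[("hL",(205,340),(483,102)),("hR",(330,340),(405,155)),("coverBL",(30,60),(750,165)),("deckFL",(20,317),(608,50)),("backL",(28,43),(765,180)),("backR",(384,43),(535,355)),("propFL",(692,530),(65,232)),("propBL",(628,343),(190,300))]:
    print(n,tri(T,t(*a),S,s(*b)))
for n,p in[("bL",(28,43)),("bR",(384,43)),("fL",(20,317)),("fR",(384,322))]:print(n,onz(T,t(*p),.085))
print("weight",onz(T,t(592,238),.074));print("line",onz(T,t(240,220),.0865),onz(T,t(266,236),.0865),onz(T,t(272,243),.06),"tab",onz(T,t(305,203),.045))
print("wristcam",-np.array(W["R"]).T@W["t"],np.round(W["R"],2).tolist())
```

```text
prop [[0.465, -0.292, 0.085], [0.476, -0.331, 0.085], [0.334, -0.374, 0.085], [0.323, -0.335, 0.085]] [ 0.39923042 -0.33296054  0.085     ]
((399.1581115722656, -333.0416259765625), (149.09617614746094, 40.36964797973633), 16.955230712890625) 16.99893185058624
hL (array([0.47170695, 0.03181891, 0.09116782]), np.float64(0.003114146450609182))
hR (array([ 0.47082216, -0.0624856 ,  0.09071766]), np.float64(0.004460713139433516))
coverBL (array([0.68978961, 0.16452131, 0.08768516]), np.float64(0.0004152680327741893))
deckFL (array([0.49263335, 0.1760732 , 0.07392695]), np.float64(0.004744714900374432))
backL (array([0.70602188, 0.16810424, 0.07774213]), np.float64(0.0001341124752166589))
backR (array([ 0.70062837, -0.109792  ,  0.08605074]), np.float64(0.0013376452531883125))
propFL (array([ 0.32381975, -0.33475681,  0.07604256]), np.float64(0.006380085042046167))
propBL (array([ 0.46546974, -0.29053594,  0.08443938]), np.float64(0.0035667297475441))
bL [0.70409412 0.16676601 0.085     ]
bR [ 0.70051    -0.11042219  0.085     ]
fL [0.49053982 0.17209417 0.085     ]
fR [ 0.48306506 -0.10605868  0.085     ]
weight [ 0.54683554 -0.26969995  0.074     ]
line [0.56286684 0.00312857 0.0865    ] [ 0.5502302  -0.01669735  0.0865    ] [ 0.54775688 -0.02113629  0.06      ] tab [ 0.58125313 -0.04784281  0.045     ]
wristcam [ 0.29798638 -0.55552447  0.37327909] [[0.35, -0.94, -0.0], [-0.89, -0.34, 0.32], [-0.3, -0.11, -0.95]]
```

The handle is at (0.471, -0.016, 0.091) with the cover shut, and the generator yaw is about -0.7°. The prop is at (0.399, -0.333) with yaw 17°. These match the sizes and heights given. I'll go above the handle with the jaws along x, part open.

```bash
python3 -m jog '[[[25,56,0,7],[25,56,0,7],[25,56,0,7],[25,56,0,7],[25,56,0,7],[25,56,0,7],[25,56,0,7],[25,56,0,7]]]' 38 60
python3 -m jog '[[[25,56,0,7],[25,56,0,6],[0,9,-20,0],[0,0,-30,0],[0,0,-20,0],[0,0,0,0],[0,0,0,0],[0,0,0,0]]]'
python3 - <<'E'
from h import *
c=manip.camera_info("wrist");im=manip.snapshot("wrist");cv2.imwrite("pics/w1.png",im[:,:,::-1])
s=manip.sense();print(s["t"],s["tcp_pos"],s["tool_rot"],s["q"][5])
for X in[(.471,-.0155,.091),(.471,.03,.091),(.471,-.06,.091),(.547,-.021,.0865)]:print(proj(c,X))
E
```

```text
t: 1.1
tcp_pos: [0.4217, -0.1347, 0.4047]
tool_rot: [0.994, -0.114, 0.0, 0.0]
force: [-0.0, 0.3, 0.3]
finger_gap: 0.381
t: 2.1
tcp_pos: [0.4715, -0.0157, 0.3356]
tool_rot: [1.0, -0.002, 0.001, 0.0]
force: [-0.9, -0.5, -0.1]
finger_gap: 0.383
2.15 [ 0.47152183 -0.01568614  0.33557904] [ 9.99996435e-01 -2.47861518e-03  9.59823863e-04  2.55325394e-04] -0.26582155342709174
[252.71117129 207.95589145]
[252.26149971 141.34367877]
[253.09899096 265.40565498]
[361.29998941 212.4364029 ]
```

View pics/w1.png

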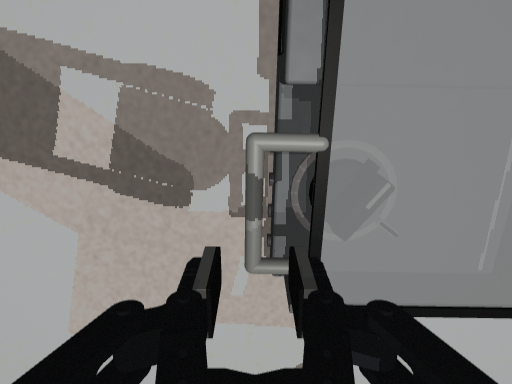

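The bar shows at u≈254, v 135–272, about 3 mm left of where I aimed. I'll descend, grip, and swing the cover along its arc.

```bash
python3 -m jog '[[[0,2,-40,0],[0,0,-40,0],[0,0,-9,0],[0,0,0,0],[0,0,0,0],[0,0,0,0],[0,0,0,0],[0,0,0,0]]]'
python3 -m jog '[[[0,0,0,0],[0,0,0,0],[0,0,0,0],[0,0,0,0],[0,0,0,0],[0,0,0,0],[0,0,0,0],[0,0,0,0]]]' 0 50
```

```text
t: 3.15
tcp_pos: [0.4713, -0.0135, 0.2461]
tool_rot: [1.0, -0.002, 0.0, 0.0]
force: [-0.0, -0.5, 0.2]
finger_gap: 0.382
t: 4.15
tcp_pos: [0.4713, -0.0135, 0.2458]
tool_rot: [1.0, -0.002, 0.0, 0.0]
force: [0.2, 1.1, 5.5]
finger_gap: 0.12
```

Gripped (12% of the stroke is about 10–12 mm). Lifting along the arc.

```bash
python3 -m jog '[[[1,0,18,0],[2,0,18,0],[4,0,18,0],[5,0,18,0],[7,0,17,0],[8,0,17,0],[10,0,16,0],[11,0,15,0]]]'
python3 -m jog '[[[12,0,14,0],[13,0,13,0],[14,0,12,0],[15,0,10.5,0],[16,0,9,0],[17,0,8,0],[17,0,6.5,0],[16,0,4.5,0]]]'
python3 -c "
from h import *
c=manip.camera_info('wrist');cv2.imwrite('pics/w2.png',manip.snapshot('wrist')[:,:,::-1]);cv2.imwrite('pics/s2.png',manip.snapshot('scene')[:,:,::-1]);np.save('w2.npy',c,allow_pickle=True)"
```

```text
t: 5.15
tcp_pos: [0.5182, -0.0142, 0.3807]
tool_rot: [1.0, -0.002, -0.004, 0.001]
force: [0.3, -5.0, -10.1]
finger_gap: 0.118
t: 6.15
tcp_pos: [0.6369, -0.016, 0.4608]
tool_rot: [1.0, -0.002, -0.006, 0.004]
force: [-9.9, -8.8, 9.7]
finger_gap: 0.121
```

```bash
python3 -m jog '[[[0,0,0,0],[0,0,0,0],[0,0,0,0],[0,0,45,0],[-30,-30,0,-9],[-37,-47,0,-9],[-37,-47,0,-9],[-37,-47,0,-9]]]' 42
python3 -m jog '[[[-37,-40,-10,-9],[-37,-40,-10,-9],[-37,-40,-10,-9],[-37,-40,-10,-9],[0,-2,-60,-0.7],[0,0,-60,0],[0,0,-50,0],[0,0,-20,0]]]' 100
python3 - <<'E'
from h import *
T=manip.camera_info('wrist');im=manip.snapshot('wrist');cv2.imwrite('pics/w3.png',im[:,:,::-1])
C=np.array([.3992,-.333]);a=np.radians(17);u=np.array([np.cos(a),np.sin(a)]);v=np.array([-u[1],u[0]])
print([proj(T,[*(C+s*.075*u+w*.022*v),.085]).round(0).tolist() for s,w in((-1,-1),(-1,1),(1,1),(1,-1))])
E
```

```text
t: 7.25
tcp_pos: [0.4971, -0.1853, 0.5051]
tool_rot: [0.95, -0.313, 0.0, 0.0]
force: [0.0, -0.2, 0.1]
finger_gap: 0.417
t: 8.25
tcp_pos: [0.3498, -0.3456, 0.2723]
tool_rot: [0.804, -0.595, -0.003, -0.001]
force: [-0.4, -1.0, 0.6]
finger_gap: 0.998
[[301.0, 288.0], [220.0, 287.0], [207.0, -34.0], [317.0, -34.0]]
```

View pics/w3.png

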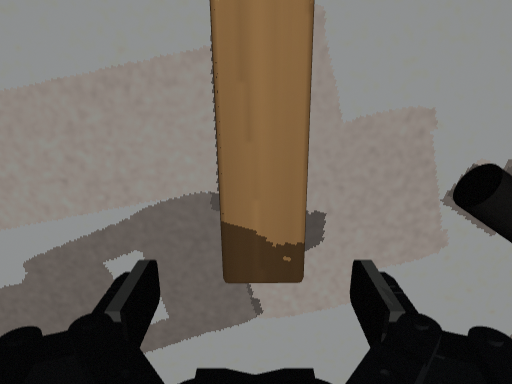

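The block's near end is at v≈282 (predicted 288) and it sits centred between the jaws (u 224–303). I'll descend and grip.

```bash
python3 -m jog '[[[0,0,-31,0],[0,0,-30,0],[0,0,0,0],[0,0,0,0],[0,0,0,0],[0,0,0,0],[0,0,0,0],[0,0,0,0]]]'
python3 -m jog '[[[0,0,0,0],[0,0,0,0],[0,0,0,0],[0,0,0,0],[0,0,30,0],[0,0,50,0],[0,0,50,0],[0,0,30,0]]]' 0 70
python3 -c "
from h import *
c=manip.camera_info('scene');cv2.imwrite('pics/s3.png',manip.snapshot('scene')[:,:,::-1]);s=manip.sense();print(s['finger_gap'],s['q'])"
```

```text
t: 9.3
tcp_pos: [0.3503, -0.3465, 0.2145]
tool_rot: [0.804, -0.595, 0.0, 0.0]
force: [0.0, 0.4, -0.5]
finger_gap: 1.003
t: 10.3
tcp_pos: [0.3501, -0.3462, 0.3758]
tool_rot: [0.804, -0.594, 0.0, 0.0]
force: [0.0, 0.1, -3.7]
finger_gap: 0.505
0.5051686882426858 [-1.00685240e+00  3.87818433e-01  1.78763397e+00 -1.99004887e-04
  9.59410474e-01  2.66191828e-01]
```

```bash
python3 -m jog '[[[0,58,0,-3],[0,58,0,-3],[0,58,0,-3],[0,58,0,-3],[0,58,0,-3],[0,58,0,-2.8],[0,58,0,0],[0,58,0,0]]]'
python3 -m jog '[[[39,0,-25,0],[39,0,-20,0],[0,0,0,0],[0,0,0,0],[0,0,0,0],[0,0,0,0],[0,0,0,0],[0,0,0,0]]]'
python3 - <<'E'
from h import *
a=manip.snapshot('scene')[:,:,::-1];cv2.imwrite('pics/s4.png',a)
b=manip.snapshot('top')[:,:,::-1];cv2.imwrite('pics/t4.png',b)
A=cv2.resize(a[60:260,150:350],(400,400),interpolation=cv2.INTER_CUBIC);B=cv2.resize(b[90:290,150:350],(400,400),interpolation=cv2.INTER_CUBIC)
cv2.imwrite('pics/st4.png',np.hstack([A,B]))
E
```

```text
t: 11.35
tcp_pos: [0.3492, 0.1193, 0.3732]
tool_rot: [-0.702, 0.712, 0.001, -0.001]
force: [0.8, 0.0, -3.0]
finger_gap: 0.509
t: 12.35
tcp_pos: [0.4281, 0.1174, 0.3295]
tool_rot: [-0.702, 0.712, -0.0, 0.0]
force: [0.2, -0.4, -4.1]
finger_gap: 0.507
```

View pics/st4.png

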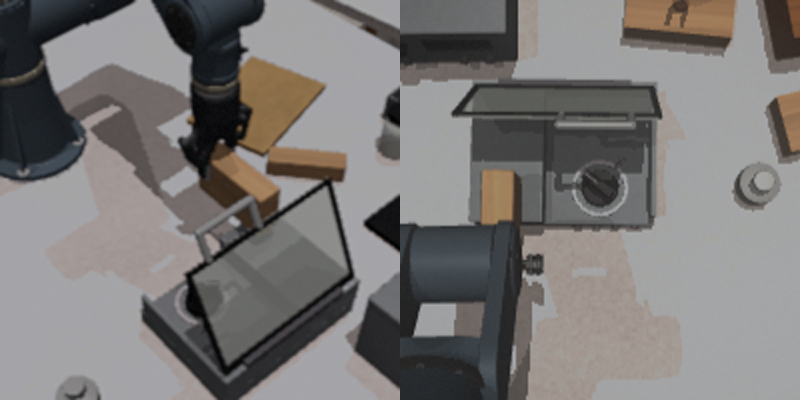

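The picture shows the cover well open at about 1.2 rad and the block held level and aligned with the deck. I'll go in over the deck and set the block down.

```bash
python3 -m jog '[[[30,0,-8,0],[30,0,-8,0],[20,0,-8,0],[5,0,-3,0],[0,0,-1.5,0],[0,0,-1,0],[0,0,0,0],[0,0,0,0]]]'
python3 -c "
from h import *
print(manip.sense()['force'])"
```

```text
t: 13.45
tcp_pos: [0.5129, 0.1175, 0.3]
tool_rot: [-0.702, 0.712, -0.0, 0.0]
force: [0.0, -0.4, -3.1]
finger_gap: 0.504
[ 0.00358433 -0.36968447 -3.10861631]
```

```bash
python3 -m jog '[[[0,0,-1,0],[0,0,-1,0],[3,0,0,0],[3,0,0,0],[3,0,0,0],[3,0,0,0],[3,0,0,0],[3,0,0,0]]]'
```

```text
t: 14.45
tcp_pos: [0.5266, 0.1179, 0.2993]
tool_rot: [-0.702, 0.712, 0.005, -0.005]
force: [-18.3, -0.3, 20.1]
finger_gap: 0.508
```

Contact with both the deck and the cover. I'll ease off downward and look.

```bash
python3 -m jog '[[[0,0,1,0],[0,0,0.5,0],[0,0,0,0],[0,0,0,0],[0,0,0,0],[0,0,0,0],[0,0,0,0],[0,0,0,0]]]'
python3 - <<'E'
from h import *
a=manip.snapshot('scene')[:,:,::-1];cv2.imwrite('pics/s5.png',a)
b=manip.snapshot('top')[:,:,::-1];cv2.imwrite('pics/t5.png',b)
A=cv2.resize(a[100:260,190:350],(400,400),interpolation=cv2.INTER_CUBIC);B=cv2.resize(b[110:230,170:290],(400,400),interpolation=cv2.INTER_CUBIC)
cv2.imwrite('pics/st5.png',np.hstack([A,B]))
E
```

```text
t: 15.45
tcp_pos: [0.5301, 0.1177, 0.2994]
tool_rot: [-0.702, 0.712, 0.001, -0.001]
force: [-5.1, -0.7, 3.8]
finger_gap: 0.505
```

View pics/st5.png

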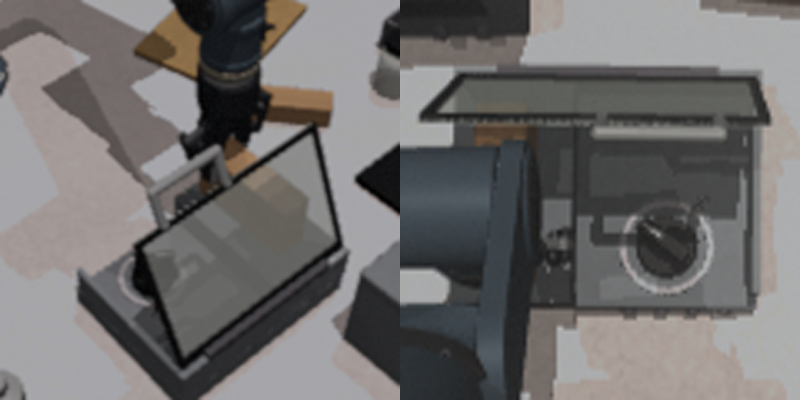

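Run:
```python
from h import *
T=manip.camera_info('top');S=manip.camera_info('scene')
p=(658-400)/3.333+170,131/3.333+110;q=187/2.5+190,168/2.5+100
print(tri(T,p,S,q))
for th in(1.1,1.15,1.2,1.25,1.3):
  X=[.691-.22*np.cos(th),-.014,.087+.22*np.sin(th)];print(th,proj(T,X)-p,proj(S,X)-q)
```

```text
(array([ 0.6038478 , -0.01599171,  0.29036479]), np.float64(0.005580365815084557))
1.1 [-1.64124624  4.99964519] [-3.7263401  -0.94493613]
1.15 [-1.71710048  0.65301706] [-1.19279922 -0.10223232]
1.2 [-1.79152525 -3.77742267] [1.44419321 0.932529  ]
1.25 [-1.86418617 -8.27362321] [4.17812438 2.16085495]
1.3 [ -1.93475384 -12.81681479] [7.00168596 3.58336457]
```

The cover is at about 1.17 rad, leaning on the block (back end ~35 mm before the hinge). I'll push in 7 mm more.

```bash
python3 -m jog '[[[1.5,0,0,0],[1.5,0,0,0],[1.5,0,0,0],[1.5,0,0,0],[1,0,0,0],[0,0,0,0],[0,0,0,0],[0,0,0,0]]]'
python3 - <<'E'
from h import *
a=manip.snapshot('scene')[:,:,::-1];cv2.imwrite('pics/s6.png',a)
b=manip.snapshot('top')[:,:,::-1];cv2.imwrite('pics/t6.png',b)
T=manip.camera_info('top')
# bar row: brightest rows in column band near handle
for n in('t4','t5','t6'):
  g=cv2.imread(f'pics/{n}.png',0)[140:160,236:260].mean(1);print(n,g.round(0).astype(int).tolist())
for th in(1.15,1.2,1.25,1.3):print(th,proj(T,[.691-.22*np.cos(th),-.014,.087+.22*np.sin(th)]))
E
```

```text
t: 16.55
tcp_pos: [0.5372, 0.1176, 0.2994]
tool_rot: [-0.702, 0.712, 0.001, -0.001]
force: [-5.8, 0.6, 4.1]
finger_gap: 0.508
t4 [93, 93, 93, 93, 93, 87, 60, 50, 82, 104, 87, 130, 150, 107, 82, 55, 58, 58, 62, 66]
t5 [96, 96, 96, 91, 65, 47, 65, 91, 127, 144, 131, 99, 64, 59, 59, 59, 61, 69, 68, 66]
t6 [57, 97, 137, 156, 110, 84, 58, 60, 60, 60, 60, 60, 62, 68, 66, 67, 68, 70, 71, 71]
1.15 [245.69064029 149.95694746]
1.2 [245.61621552 145.52650772]
1.25 [245.54355461 141.03030719]
1.3 [245.47298694 136.4871156 ]
```

The cover is now at about 1.23 rad. One last small push, then release and rise.

```bash
python3 -m jog '[[[1,0,0,0],[0,0,0,0],[0,0,0,0],[0,0,0,0],[0,0,0,0],[0,0,0,0],[0,0,0,0],[0,0,0,0]]]'
python3 -m jog '[[[0,0,0,0],[0,0,0,0],[0,0,0,0],[0,0,0,0],[-5,0,30,0],[-10,0,40,0],[-10,0,40,0],[0,0,0,0]]]' 80
python3 -m jog '[[[0,-35,0,10],[0,-35,0,10],[0,-35,0,10],[10,-35,0,10],[10,0,0,10],[0,0,0,0],[0,0,0,0],[0,0,0,0]]]' 100
python3 - <<'E'
from h import *
a=manip.snapshot('scene')[:,:,::-1];cv2.imwrite('pics/s7.png',a)
b=manip.snapshot('top')[:,:,::-1];cv2.imwrite('pics/t7.png',b)
c=manip.camera_info('wrist');np.save('c7.npy',c,allow_pickle=True)
w=manip.snapshot('wrist')[:,:,::-1];cv2.imwrite('pics/w7.png',w)
print('bar',b[138:160,236:260].mean((1,2)).round().astype(int).tolist(), proj(c,(.546,-.021,.0865)))
A=cv2.resize(a[100:260,190:350],(400,400),interpolation=cv2.INTER_CUBIC)
cv2.imwrite('pics/st7.png',np.hstack([A,cv2.resize(w,(400,400))]))
E
```

```text
t: 17.65
tcp_pos: [0.5386, 0.1176, 0.2994]
tool_rot: [-0.702, 0.712, 0.001, -0.001]
force: [-5.0, 0.1, 3.9]
finger_gap: 0.505
t: 18.65
tcp_pos: [0.5146, 0.1176, 0.4124]
tool_rot: [-0.702, 0.712, -0.003, 0.003]
force: [-0.3, -0.1, 0.2]
finger_gap: 0.798
t: 19.65
tcp_pos: [0.5338, -0.022, 0.4089]
tool_rot: [0.937, -0.349, -0.001, 0.0]
force: [0.2, -0.1, -0.4]
finger_gap: 0.999
bar [61, 61, 71, 66, 68, 69, 71, 72, 73, 74, 75, 76, 78, 79, 82, 85, 87, 89, 90, 90, 89, 87] [263.66845389 168.38812384]
```

View pics/st7.png

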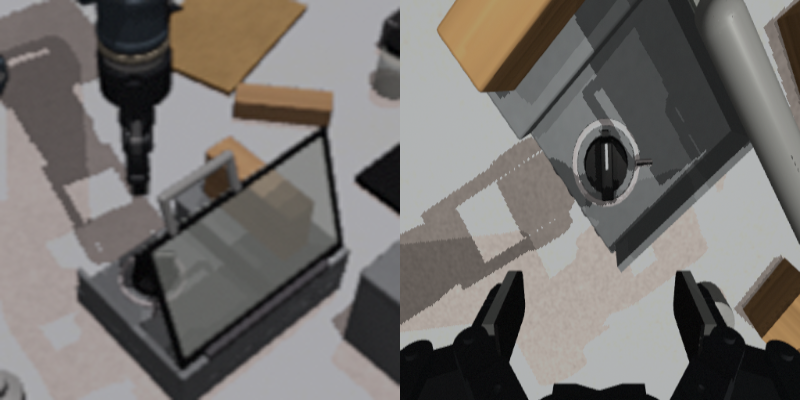

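The cover holds and the block stands. The pointer is near (262,148) pointing up in the wrist image, and the tab near (310,154) points right. I'll measure both.

Run:
```python
from h import *
c=np.load('c7.npy',allow_pickle=True).item();w=cv2.imread('pics/w7.png')
r=w[100:210,200:350];cv2.imwrite('pics/k7.png',cv2.resize(r,None,fx=5,fy=5,interpolation=cv2.INTER_CUBIC))
```

```text
(no output)
```

View pics/k7.png

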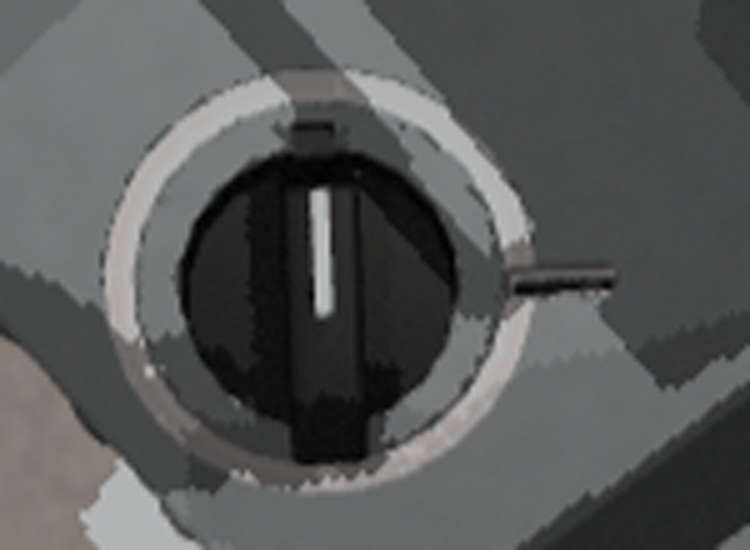

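Run:
```python
from h import *
c=np.load('c7.npy',allow_pickle=True).item()
k=lambda u,v,z:onz(c,(u/5+200-.4,v/5+100-.4),z)
a,b=k(319,188,.0865),k(324,315,.0865);C=k(318,280,.037);t=k(565,272,.045);t2=k(612,270,.045);t1=k(515,275,.045)
g=lambda v:np.degrees(np.arctan2(v[1],v[0]))
print(a,b,C,t);print('pointer',g(a-b),g(a-C),'tab',g(t-C),g(t2-C),g(t2-t1), 'R',np.linalg.norm((t-C)[:2]))
s=manip.sense();print(s['tcp_pos'],2*np.degrees(np.arctan2(s['tool_rot'][1],s['tool_rot'][0])),s['q'])
```

```text
[5.63810543e-01 3.96007381e-04 8.65000000e-02] [ 0.54991354 -0.01738521  0.0865    ] [ 0.54736709 -0.02061074  0.037     ] [ 0.58708266 -0.05044814  0.045     ]
pointer 51.99041369621592 51.94723706078477 tab -36.916696976158704 -37.13406518527344 -37.75199511328715 R 0.04967491095399573
[ 0.5340274  -0.02210051  0.40921938] -40.768468313872866 [-2.50551702e-01  4.00332422e-01  1.65421391e+00 -4.12545151e-05
  1.08714884e+00  4.61011487e-01]
```

Pointer is at 52.0° and the tab at -37.0°, so about 89° clockwise. The knob axis is at (0.547, -0.021). I'll grip it.

```bash
python3 -m jog '[[[13,1.5,0,2.8],[0,0,-40,0],[0,0,-40,0],[0,0,-40,0],[0,0,-30,0],[0,0,-20,0],[0,0,-12.5,0],[0,0,0,0]]]' 55
python3 -m jog '[[[0,0,0,0],[0,0,0,0],[0,0,0,0],[0,0,0,0],[0,0,0,0],[0,0,0,0],[0,0,0,0],[0,0,0,0]]]' 0 40
python3 -c "
from station import manip
s=manip.sense();print(s['force'],s['ft_torque'])"
```

```text
t: 20.8
tcp_pos: [0.5471, -0.0209, 0.2262]
tool_rot: [0.946, -0.325, -0.001, 0.0]
force: [0.4, -0.4, 0.1]
finger_gap: 0.551
t: 21.8
tcp_pos: [0.5471, -0.0206, 0.2278]
tool_rot: [0.946, -0.325, 0.0, -0.0]
force: [-0.7, 2.8, 6.7]
finger_gap: 0.156
[-0.74381133  2.75393444  6.68025427] [ 0.39048689  0.31887592 -0.02675293]
```

```bash
python3 -m jog '[[[0,0,0,-8],[0,0,0,-8],[0,0,0,-8],[0,0,0,-8],[0,0,0,-8],[0,0,0,-8],[0,0,0,-8],[0,0,0,-8]]]'
python3 -m jog '[[[0,0,0,-8],[0,0,0,-8],[0,0,0,-6],[0,0,0,-3],[0,0,0,0],[0,0,0,0],[0,0,0,0],[0,0,0,0]]]'
python3 -m jog '[[[0,0,0,0],[0,0,0,0],[0,0,0,0],[0,0,0,0],[0,0,30,0],[0,0,50,0],[0,0,50,0],[0,0,50,0]]]' 50
python3 -m jog '[[[0,0,0,10],[0,0,0,10],[0,0,0,10],[-7,0,0,10],[-7,0,0,10],[0,0,0,10],[0,0,0,0],[0,0,0,0]]]'
python3 - <<'E'
from h import *
a=manip.snapshot('scene')[:,:,::-1];cv2.imwrite('pics/s8.png',a)
b=manip.snapshot('top')[:,:,::-1];cv2.imwrite('pics/t8.png',b)
c=manip.camera_info('wrist');np.save('c8.npy',c,allow_pickle=True)
w=manip.snapshot('wrist')[:,:,::-1];cv2.imwrite('pics/w8.png',w)
p=proj(c,(.547,-.021,.0865)).round().astype(int);print(p)
u,v=p-[75,55];print(u,v);r=w[max(v,0):v+110,u:u+150]
cv2.imwrite('pics/k8.png',cv2.resize(r,None,fx=5,fy=5,interpolation=cv2.INTER_CUBIC))
E
```

```text
t: 22.8
tcp_pos: [0.5474, -0.0216, 0.2278]
tool_rot: [-0.628, 0.778, -0.001, -0.0]
force: [-1.5, -2.3, 5.4]
finger_gap: 0.161
t: 23.8
tcp_pos: [0.5473, -0.0221, 0.2278]
tool_rot: [-0.447, 0.895, -0.001, -0.0]
force: [-3.1, -3.8, 4.8]
finger_gap: 0.157
t: 24.8
tcp_pos: [0.547, -0.0209, 0.4081]
tool_rot: [-0.446, 0.895, 0.0, -0.0]
force: [0.4, -1.1, 0.2]
finger_gap: 0.501
t: 25.8
tcp_pos: [0.5333, -0.021, 0.4067]
tool_rot: [0.833, -0.553, -0.0, -0.0]
force: [0.1, 0.5, 0.1]
finger_gap: 0.502
[260 165]
185 110
```

View pics/k8.png

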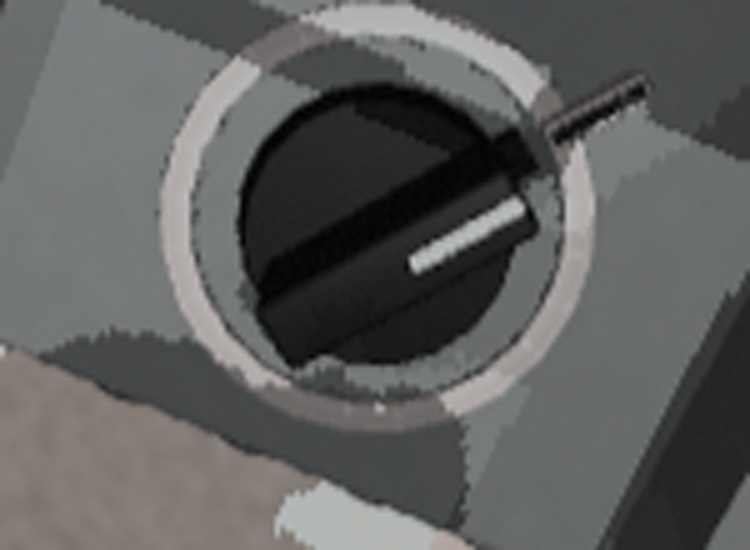

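The nose, the white line (411,267)–(523,205) and the tab (550,138)–(648,82) look parallel. Checking the numbers now.

Run:
```python
from h import *
c=np.load('c8.npy',allow_pickle=True).item()
k=lambda u,v,z:onz(c,(u/5+185-.4,v/5+110-.4),z)
b,a=k(411,267,.0865),k(523,205,.0865);C=k(378,216,.037);t1=k(550,138,.045);t2=k(648,82,.045)
g=lambda v:np.degrees(np.arctan2(v[1],v[0]))
print('C',C,'pointer',g(a-b),g(a-C),g(a-np.array([.5473,-.0206,0])),'tab',g((t1+t2)/2-C),g(t2-C),g(t2-t1))
a=cv2.imread('pics/s8.png');b=cv2.imread('pics/t8.png');b0=cv2.imread('pics/top0.png')
A=cv2.resize(a[60:320,70:430],(400,289));B=cv2.resize(b[100:290,80:460],(800,400),interpolation=cv2.INTER_CUBIC)
B0=cv2.resize(b0[100:290,80:460],(400,200))
cv2.imwrite('pics/f8.png',np.vstack([B,np.hstack([cv2.resize(A,(400,200)),B0])]))
```

```text
C [ 0.54805563 -0.02136115  0.037     ] pointer -37.36054063330785 -40.99643157036299 -41.15603931925476 tab -39.294152651525934 -38.84163628374625 -36.807822936222195
```

View pics/f8.png

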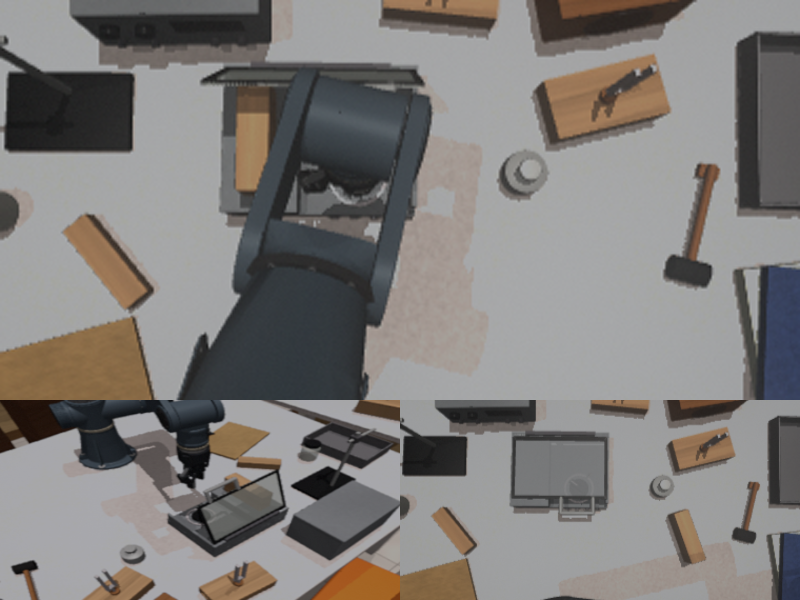

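Pointer and tab agree within about 1–2°. The cover is still propped, the block stands on the deck, and the bystanders are in place. I'll retreat clear, check once more, and hand in.

```bash
python3 -m jog '[[[-20,0,20,0],[-20,-10,20,0],[-20,-20,0,0],[-20,-20,0,0],[0,0,0,0],[0,0,0,0],[0,0,0,0],[0,0,0,0]]]'
python3 - <<'E'
from h import *
b=manip.snapshot('top')[:,:,::-1];s=manip.snapshot('scene')[:,:,::-1]
d=cv2.absdiff(np.ascontiguousarray(s),cv2.imread('pics/s8.png')).max(2)[200:330,250:420]
print('changed px in cover area of scene since last look',(d>40).sum(),manip.sense()['force'])
print(manip.sign_off())
E
```

```text
t: 26.95
tcp_pos: [0.4537, -0.0706, 0.4466]
tool_rot: [0.834, -0.551, -0.0, -0.0]
force: [0.4, 0.4, 0.2]
finger_gap: 0.497
changed px in cover area of scene since last look 0 [ 1.04159256 -0.23658168 -0.00871804]
the job is handed in; nothing more can be done
None
```

The job is done and handed in at about 27 s. I lifted the cover by its handle, stood the tall block on the deck and pushed it in until the cover leaned on it. Then I turned the knob about 89° clockwise to the marker.

**Last checks:**
- **Cover:** I measured about 1.23 rad before a final 1 mm push. I did not get a clean reading after letting go because the arm blocked the top view. A patch of the scene view over part of the cover did not change between the last two pictures.
- **Block:** it is standing on the deck with the cover against it.
- **Knob:** the pointer line is at -37.4° and the tab's own line at -36.8°. Measured from the ring centre instead, they came out at -41° and -39°. The two methods disagree on the angle itself, but both put the pointer within about 2° of the tab.
- **Other objects:** the low block, weight, mallet and forks look where they were at the start. I compared them by eye only.
- **Robot:** it is clear of everything, with force readings near zero.

The highest force I saw was about 27 N, briefly, while pushing the block in.

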